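Set up the funnel and strainer on the resin bottle

TASK

Get the open resin bottle ready for pouring the vat back: set the funnel into the bottle's neck with its collar flush on the lip, then nest the conical strainer inside the funnel so that its flange lies flush on the funnel's rim all round. Lower each part gently all the way down, never dropping or forcing it, keep the bottle standing where it is, leave the rest of the bench undisturbed, and let go of everything.

Things in the scene. Friction and masses are not known exactly. Their poses are not given: they have to be found in the camera images.
- bottle_mouth (a point): Centre of the mouth of the open grey plastic resin bottle, level with its lip; z up along the bottle. The only bottle without a cap. Loose, about 0.6 kg, 155 mm tall, 80 mm in diameter; neck 44 mm outside and 32 mm inside, the bore free to 85 mm below the lip.
- funnel_seat (a point): Centre of the underside of the white plastic funnel's stop collar (48 mm across, 5 mm thick), on the funnel's axis; z up the axis, x horizontally towards its handle. Below it a tapered stem 45 mm long, 28 mm in diameter at the collar and 20 mm at the tip; above it a cone (120 mm in diameter, 3 mm wall) to the rim, 85 mm above this point. Loose, about 90 g. It starts upright with its collar resting on the drip stand and its stem hanging through the stand's hole.
- funnel_rim (a point): Centre of the funnel's mouth, level with the flat top of its rim, 85 mm above funnel_seat; same axes. Inside the rim 115 mm in diameter, outside 120 mm.
- funnel_handle (a point): Centre of the funnel's handle, an upright plastic fin that runs radially out from the cone: 10 mm thick (along y), 26 mm tall, from 59 to 93 mm from the axis; this point lies 76 mm from the axis along x and 68 mm above funnel_seat (17 mm below the rim). Same axes as funnel_seat.
- strainer_seat (a point): Centre of the underside of the flat flange of the stainless conical strainer, on its axis; z up the axis, x towards its handle. Flange 130 mm across, 3 mm thick; below it the cone, 109 mm in diameter at the flange and 33 mm at its blunt nose 65.5 mm lower: 2 to 3 mm clear of the funnel's wall all round when home, the flange then resting on the funnel's rim. Loose, about 140 g. It starts upright in the glass beaker with its flange on the beaker's rim.
- strainer_handle (a point): Centre of the strainer's black handle, a straight bar running radially outwards: 16 mm wide (along y), 14 mm tall, from 73 to 135 mm from the axis; this point lies 104 mm from the axis along x and 7 mm above strainer_seat. Same axes as strainer_seat.
- stand_hole (a point): Centre of the hole in the top of the plywood drip stand, level with its top: a plate 110 mm square, 80 mm tall, on four legs; hole 33 mm. Loose, 0.45 kg.
- beaker_rim (a point): Centre of the mouth of the glass beaker, level with its rim: 122 mm in diameter, 120 mm tall, 3 mm wall. Loose, 0.4 kg.
- capped_bottle_mid (a point): Bystander: middle of a grey bottle with a black cap, 165 mm tall, 72 mm in diameter, standing at the far side of the mat.
- capped_jar_mid (a point): Bystander: middle of a short black bottle with a black cap, 120 mm tall, 84 mm in diameter, at the far side of the mat.
- cup_mid (a point): Bystander: middle of an empty measuring cup, 75 mm tall, 72 mm in diameter, light, at the far left corner of the mat.
- scraper_grip (a point): Bystander: grip of a flat scraper, 200 mm long, lying on the mat's near edge to the left.
- brush_grip (a point): Bystander: grip of a flat brush, 170 mm long, lying on the mat's near edge to the right.
There are look-alikes about, which are no part of the job. What is shaped like the part that bears strainer_seat but blue, orange or yellow is not meant.

How it is judged:
By the outcome, as a careful person would: the job done as asked, in the order asked, and still so for the second after the job is handed in, with the robot touching nothing.
It also fails if it takes over 56 s, if anything falls off the work surface, if the arm or the gripper's body presses on something with over 40 N, if the wrist force passes 120 N, or if a joint passes its speed limit or range.

ROBOT

A 6-joint arm with a two-finger parallel gripper is mounted at the origin on the work surface. World frame = base frame: x ahead of the robot, y to its left, z up, the work surface at z = 0. Lengths are in mm, angles in degrees, forces in N, time in s.
With the tool pointing down it reaches from about 425 to 925 mm from the base axis. Payload 12.5 kg.
Tool frame: the origin (TCP) lies midway between the tips of the shut fingers; the grasp point (between the pads) lies 19 mm behind it (manip.grip_point_offset is the distance from the TCP to the grasp point, in mm); z points along the fingers, y is the direction in which the jaws open and shut (so a half turn about z gives the same grasp; the last joint's range is limited). The gripper opens to 85 mm and grips with 20 to 120 N. Pads are 22 mm wide; open, the fingers measure 114 mm over their backs; the gripper's body (76 mm by 85 mm) begins 54 mm behind the grasp point. The pads swing forward as they close: fully open they stand 13 mm farther back than shut.
Start: joints at [-78.931, 28.126, 89.318, -0, 62.55, -6.05], TCP at [184.006, -597.316, 231.327] pointing down, gripper open.
Joint ranges: [-177.58, 177.58], [-47.91, 125.51], [2.72, 160], [-65.01, 245.01], [3.68, 167.84], [-153.87, 153.87]. Speed limits (degrees/s): [127.2, 127.2, 159.86, 180, 180, 180].

INTERFACE

Orientations are given as [roll, pitch, yaw] about the fixed x, y, z axes, in that order (R = Rz(yaw) Ry(pitch) Rx(roll)).
In Python, from station import manip, grab_frame, calibration gives the robot as it stands.
- The arm moves only by the tool play_rows, never from a script. Its argument "series" is a list of rows, each a list of 7 numbers: the shift along the tool's x, y, z in mm, then the turn, a rotation vector about the tool's x, y, z in degrees, then the gripper command: -1 is fully open, 1 is shut, values between are in proportion. A call has 1 to 20 rows; each row is the pose to reach, as a shift and turn from the pose measured when the call began, along the tool's axes at that moment; what a row does not reach only later rows make up. A row lasts 1/12 s, in which the tool goes at most 41.7 mm and 7.16 degrees, less where a joint would pass 70% of its speed; a pose out of reach is approached as far as the arm can. A call with a gripper value outside its range is refused whole. The fingers move at their own pace and stop on an object; the grip force is fixed at half the most. Time passes only in rows, so rows that repeat a pose let the fingers close. It gives the time, the measured TCP pose, the force and the opening at its end, in the units of the state.
- manip.get_state(): the state, without advancing time (a new reading comes with each control period).
- grab_frame(name): name is "scene" or "side" or "wrist"; returns the picture (400x640x3 uint8, blue, green, red); there is no depth.
- calibration(name): a dict with "K" (3x3 intrinsics, pixels), "dist_coeffs" ([k1, k2, p1, p2, k3] as OpenCV has them; the pictures are not rectified), "position" and "orientation" of the camera in the world. Camera axes: x right, y down, z forward; pixel columns grow to the right and rows downward; lengths in mm; the calibration is good to about 2 mm. A picture is of the moment at which its call begins: read the wrist's pose just before it. calibration takes no time and is no camera call; for the wrist camera it gives the pose at the moment of the call.
- manip.job_done(): hands the job in, once; it reports no verdict.
The state is a dict: "time_s": time; "joint_pos": joint angles; "dq": joint speeds; "joint_efforts": joint torques, N m; "tool_pos": TCP position; "eef_rot": TCP orientation; "ft_force": force on the tool from outside, world axes, zero at the start; "ft_torque": the same for the moment, N m; "gripper_width": opening from 0.0 (shut) to 1.0 (fully open).
Only numpy, scipy, OpenCV 4.12 (cv2) and the standard library are available. Lean on these libraries where they do the work, as an engineer would, in place of code of your own. Each camera call takes 0.05 s, during which the arm holds its last target. There are 200 camera calls.

## Working session

There is one attempt and no reset: what is moved stays moved. The work goes in short steps, Python scripts to look and compute and a tool call to move; the robot and the scene stay as the last step left them, time stands still between calls to the robot, and variables do not carry over. Pictures are saved under pics/ and viewed, about 8 in all and at most 12, crops included, and the job is handed in when it is done.

Besides the shell and the picture viewer there is one more tool, called after "Request:" as name(argument=value, ...) on one line, values as JSON. play_rows: Moves the arm, as the interface text tells. Its arguments: {"type":"object","properties":{"series":{"type":"array","items":{"type":"array","items":{"type":"number"}}}},"required":["series"]}

```bash
mkdir -p pics; ls
python3 - <<'E'
from station import manip, grab_frame, calibration
import cv2
s=manip.get_state(); print({k:s[k] for k in("time_s","tool_pos","eef_rot","ft_force","gripper_width")})
for n in("scene","side","wrist"):
    c=calibration(n); print(n,c)
    cv2.imwrite(f"pics/{n}0.png",grab_frame(n))
E
```

```text
pics
{'time_s': 0.0, 'tool_pos': array([ 183.97180531, -597.07367568,  230.72486249]), 'eef_rot': array([-1.79936823e+02, -7.64899416e-03,  1.71185666e+01]), 'ft_force': array([-0.18396218, -0.28146877,  0.73893751]), 'gripper_width': 0.9990202510364875}
scene {'K': array([[381.43234933,   0.        , 322.35748631],
       [  0.        , 381.43234933, 201.34117416],
       [  0.        ,   0.        ,   1.        ]]), 'dist_coeffs': array([0.02334077, 0.        , 0.        , 0.        , 0.        ]), 'position': array([1130.57318996,   17.47535577,  959.60511073]), 'orientation': array([-140.91752627,   -0.75623232,   81.07297204])}
side {'K': array([[436.77762559,   0.        , 318.71478733],
       [  0.        , 436.77762559, 190.31522236],
       [  0.        ,   0.        ,   1.        ]]), 'dist_coeffs': array([0.00028258, 0.        , 0.        , 0.        , 0.        ]), 'position': array([  62.24300284, 1128.68608739,  994.09488326]), 'orientation': array([-128.88515308,    0.98382932, -158.47871712])}
wrist {'K': array([[344.11281482,   0.        , 322.81327261],
       [  0.        , 344.11281482, 197.85750552],
       [  0.        ,   0.        ,   1.        ]]), 'dist_coeffs': array([-0.05711852,  0.        ,  0.        ,  0.        ,  0.        ]), 'position': array([ 253.33850257, -575.09052068,  373.4752143 ]), 'orientation': array([ 1.63535236e+02,  5.05713019e-02, -7.29195341e+01])}
```

View pics/scene0.png

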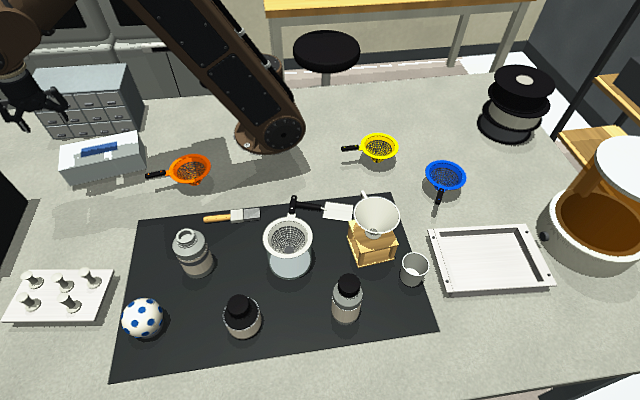

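View pics/side0.png

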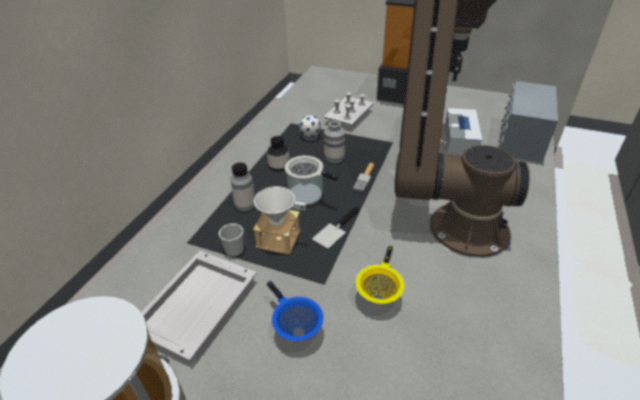

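The scene view shows the steel strainer in the beaker at about (289,238), the funnel on its stand at (377,217), and the open bottle at (188,240). Possible mix-ups are the orange (190,170), yellow (379,147) and blue (445,175) strainers and the capped bottles at (241,315) and (347,298). The scraper's black grip at (305,204) also lies near the strainer's handle at (292,205). I'm checking the choice in one close crop.

Run:
```python
import cv2,numpy as np
a=cv2.imread("pics/scene0.png")[185:290,160:420]; b=cv2.imread("pics/side0.png")[115:265,220:380]
a=cv2.resize(a,(780,315),interpolation=cv2.INTER_CUBIC)
b=cv2.resize(b[:, :],(304,285),interpolation=cv2.INTER_CUBIC)
c=np.zeros((600,780,3),np.uint8); c[:315]=a; c[315:,:304]=b
w=cv2.resize(cv2.imread("pics/wrist0.png"),(456,285)); c[315:,320:776]=w
cv2.imwrite("pics/crop0.png",c)
```

```text
(no output)
```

View pics/crop0.png

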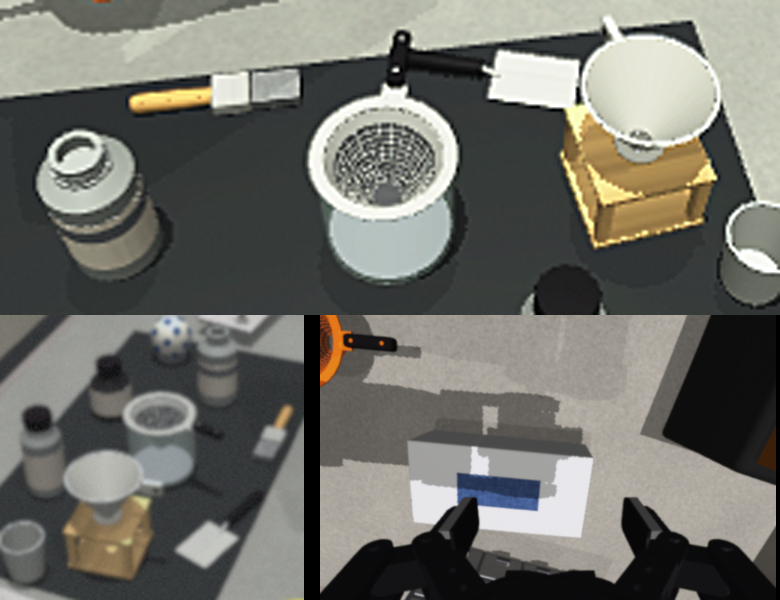

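The crop confirms the choices. The steel strainer's flange is at crop (383,157) with its handle towards the robot. The funnel rim is at (651,91) with its fin at (610,25), and the open lip is at (78,155). Next I fit their positions.

```bash
cat > h.py <<'E'
import cv2,numpy as np
from scipy.optimize import least_squares
from scipy.spatial.transform import Rotation as R
def cam(c):
    M=R.from_euler('xyz',c["orientation"],degrees=True).as_matrix().T
    return M,-M@c["position"],c["K"],c["dist_coeffs"]
def proj(P,c):
    M,t,K,d=cam(c); return cv2.projectPoints(np.float64(P).reshape(-1,1,3),cv2.Rodrigues(M)[0],t,K,d)[0].reshape(-1,2)
def ray(uv,z,c):
    M,t,K,d=cam(c); n=cv2.undistortPoints(np.float64(uv).reshape(-1,1,2),K,d).reshape(-1,2)
    v=np.c_[n,np.ones(len(n))]@M; p=c["position"]; return p+v*((z-p[2])/v[:,2])[:,None]
A=np.linspace(0,2*np.pi,181)
def circ(x,y,z,r): return np.c_[x+r*np.cos(A),y+r*np.sin(A),0*A+z]
def fitbox(box,z,r,c):  # box l,r,t,b pixels -> centre xy
    def f(p):
        q=proj(circ(*p,z,r),c); return [q[:,0].min()-box[0],q[:,0].max()-box[1],q[:,1].min()-box[2],q[:,1].max()-box[3]]
    p0=ray([[(box[0]+box[1])/2,(box[2]+box[3])/2]],z,c)[0,:2]
    s=least_squares(f,p0); return s.x,np.round(s.fun,1)
def toolto(target,yaw,s,pitchroll=(180,0)):
    """shift + rotvec in tool axes from state s to target TCP, yaw (tool down)"""
    R0=R.from_euler('xyz',s["eef_rot"],degrees=True); R1=R.from_euler('xyz',[180,0,yaw],degrees=True)
    return np.round(R0.inv().apply(np.array(target)-s["tool_pos"]),1),np.round((R0.inv()*R1).as_rotvec(degrees=True),1)
E
python3 - <<'E'
from h import *
from station import calibration
c=calibration("scene")
def b(l,r,t,bo): return [160+l/3-.33,160+r/3-.33,185+t/3-.33,185+bo/3-.33]
F,e=fitbox(b(582,720,37,147),165,60,c);print("funnel",F,e)
S,e=fitbox(b(308,459,94,220),123,65,c);print("strainer",S,e)
B,e=fitbox(b(49,105,132,178),155,22,c);print("bottle",B,e)
for n,uv,z,C in(("fh",(608,20),158,F),("sh",(400,34),132,S)):
    p=ray([[160+uv[0]/3-.33,185+uv[1]/3-.33]],z,c)[0,:2]; d=p-C; print(n,p,np.hypot(*d),np.degrees(np.arctan2(d[1],d[0])))
E
```

```text
funnel [559.35852826 261.38988124] [-0.  0. -0.  0.]
strainer [564.25569285  25.17758786] [ 0.3 -0.3  0.4 -0.3]
bottle [ 548.33081488 -228.12364998] [ 0.3 -0.3  0.4 -0.3]
fh [469.74462901 244.13115104] 91.26069639232475 -169.09888214611826
sh [437.03186276  53.5715978 ] 130.35383670224314 167.41882483137258
```

Run:
```python
from h import *
from station import manip
s=manip.get_state()
for t in((300,-520,320),(530,-260,320),(530,100,320),(485,247,260)): print(t,*toolto(t,11,s))
```

```text
(300, -520, 320) [133.6 -39.6 -89.1] [-0.  -0.   6.1]
(530, -260, 320) [ 429.9 -220.4  -88.9] [-0.  -0.   6.1]
(530, 100, 320) [ 535.9 -564.5  -88.6] [-0.  -0.   6.1]
(485, 247, 260) [ 536.2 -718.2  -28.5] [-0.  -0.   6.1]
```

Request:
play_rows(series=[[133,-40,-89,0,0,0,-1],[133,-40,-89,0,0,0,-1],[133,-40,-89,0,0,0,-1],[133,-40,-89,0,0,3,-1],[430,-220,-89,0,0,6,-1],[430,-220,-89,0,0,6,-1],[430,-220,-89,0,0,6,-1],[430,-220,-89,0,0,6,-1],[430,-220,-89,0,0,6,-1],[430,-220,-89,0,0,6,-1],[430,-220,-89,0,0,6,-1],[430,-220,-89,0,0,6,-1],[536,-564,-89,0,0,6,-1],[536,-564,-89,0,0,6,-1],[536,-564,-89,0,0,6,-1],[536,-564,-89,0,0,6,-1],[536,-564,-89,0,0,6,-1],[536,-564,-89,0,0,6,-1],[536,-718,-28,0,0,6,-1],[536,-718,-28,0,0,6,-1]])

```text
time_s: 1.82
tool_pos: [514.1, 61.4, 302.0]
eef_rot: [-180.0, -0.0, 11.1]
ft_force: [0.3, 0.1, 0.4]
gripper_width: 0.999
```

Run:
```python
from station import *
import cv2,pickle
c=calibration("wrist"); cv2.imwrite("pics/w1.png",grab_frame("wrist")); pickle.dump(c,open("w1.pkl","wb"))
```

Request:
play_rows(series=[[7,-188,42,0,0,0,-1],[7,-188,42,0,0,0,-1],[7,-188,42,0,0,0,-1],[7,-188,42,0,0,0,-1],[7,-188,42,0,0,0,-1],[7,-188,42,0,0,0,-1],[7,-188,42,0,0,0,-1]])

```text
time_s: 2.45
tool_pos: [481.3, 253.9, 258.1]
eef_rot: [-179.8, 0.2, 11.5]
ft_force: [0.0, 0.1, -0.6]
gripper_width: 1.005
```

Run:
```python
from station import *
import cv2,pickle,numpy as np
c=calibration("wrist"); s=manip.get_state(); w2=grab_frame("wrist"); pickle.dump((c,s),open("w2.pkl","wb"))
cv2.imwrite("pics/w2.png",w2); w1=cv2.imread("pics/w1.png")
print(s["tool_pos"],s["eef_rot"],c["position"],c["orientation"])
o=np.vstack([cv2.resize(w2,(480,300)),cv2.resize(w1,(480,300))]); cv2.imwrite("pics/v2.png",o)
cv2.imwrite("pics/v2.png",w2)
```

```text
[481.29340542 253.88709286 258.14938811] [-179.82773849    0.19810281   11.4619545 ] [552.97276141 268.76302048 400.57643867] [163.32986107   0.1728065  -78.5804001 ]
```

View pics/v2.png

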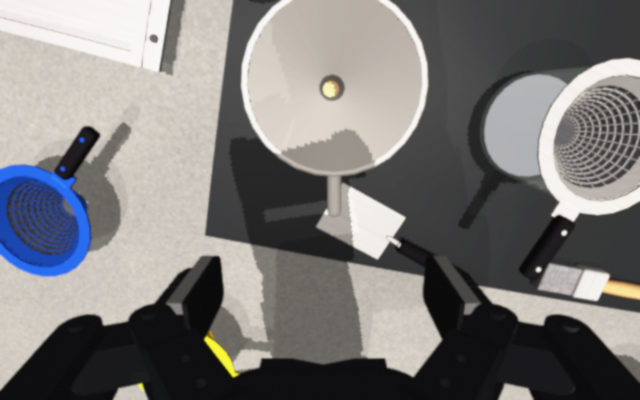

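View pics/w1.png

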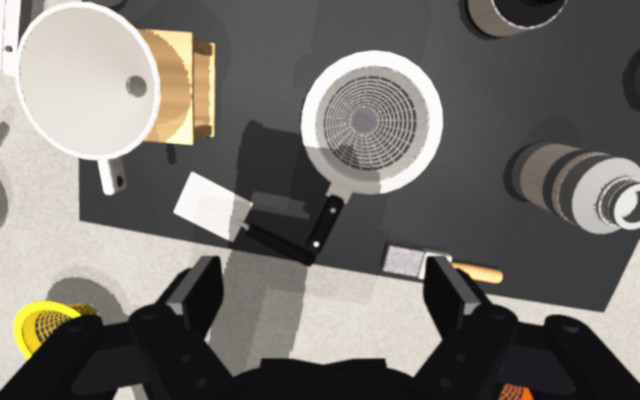

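The wrist view shows the funnel rim from x=242 to 428 with its bottom at y=175, and the fin running from (334,178) to (335,215). The earlier wrist view shows the strainer flange spanning x=301 to 443 and y=50 to 194, with its handle end at about (314,260). I'm computing positions from these.

```bash
cat >> h.py <<'E'
def fitmasked(box,z,r,c,p0):  # None entries ignored
    def f(p):
        q=proj(circ(*p,z,r),c); v=[q[:,0].min(),q[:,0].max(),q[:,1].min(),q[:,1].max()]
        return [a-b for a,b in zip(v,box) if b is not None]
    s=least_squares(f,p0); return s.x,np.round(s.fun,1)
def ang(d): return np.hypot(*d),np.degrees(np.arctan2(d[1],d[0]))
E
python3 - <<'E'
from h import *
import pickle
c,s=pickle.load(open("w2.pkl","rb")); c1=pickle.load(open("w1.pkl","rb"))
F,e=fitmasked([242,428,None,175],165,60,c,[559,261]);print(F,e)
p=ray([[335,215]],161,c)[0,:2];q=ray([[334,180]],161,c)[0,:2];print("fin",p,ang(p-F),ang(p-q))
S,e=fitmasked([301,443,50,194],123,65,c1,[564,25]);print(S,e)
p=ray([[314,259]],134,c1)[0,:2];q=ray([[335,205]],134,c1)[0,:2];print("sh",p,ang(p-S),ang(p-q))
B=ray([[635,205]],155,c1);print("bottle approx",B)
E
```

```text
[560.62924172 262.87710904] [ 1.5 -1.5 -0.2]
fin [471.3555659  243.84066732] (np.float64(91.28074993483992), np.float64(-167.96270977268634)) (np.float64(26.562496724834585), np.float64(-166.45451250406146))
[569.00571588  26.77339681] [ 0.6 -0.6  0.4 -0.6]
sh [431.30689664  55.08481667] (np.float64(140.57916387465994), np.float64(168.38167002435958)) (np.float64(59.94792558290832), np.float64(171.27436821879843))
bottle approx [[ 550.50793659 -226.89219925  155.        ]]
```

Request:
play_rows(series=[[3,7,35,0,0,0,-1],[3,7,70,0,0,0,-1],[3,7,100,0,0,0,-1],[3,7,120,0,0,0,-1],[3,7,129,0,0,0,-1],[3,7,129,0,0,0,-1],[3,7,129,0,0,0,-1]])

```text
time_s: 3.08
tool_pos: [486.4, 246.2, 130.3]
eef_rot: [-179.8, 0.1, 11.3]
ft_force: [0.1, 0.1, -0.0]
gripper_width: 1.004
```

Run:
```python
from station import *
import cv2,pickle,numpy as np
s=manip.get_state(); w=grab_frame("wrist"); print(s["tool_pos"],s["eef_rot"],s["joint_pos"],s["ft_force"])
cv2.imwrite("pics/v3.png",w)
```

```text
[486.37196961 246.22211733 130.30461878] [-1.79827669e+02  1.24160510e-01  1.13038670e+01] [ 19.81821827  29.06606948 106.59909618   0.26970962  44.43242891
  98.32178371] [ 0.10225391  0.08085907 -0.00087352]
```

View pics/v3.png

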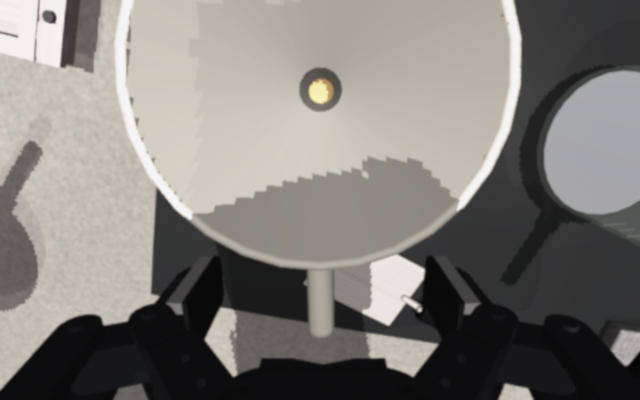

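The fin is centred between the jaws at column 320, so I'm closing.

Request:
play_rows(series=[[0,0,0,0,0,0,0.3],[0,0,0,0,0,0,0.6],[0,0,0,0,0,0,1],[0,0,0,0,0,0,1],[0,0,0,0,0,0,1],[0,0,0,0,0,0,1],[0,0,0,0,0,0,1],[0,0,0,0,0,0,1]])

```text
time_s: 3.8
tool_pos: [486.5, 246.6, 131.0]
eef_rot: [-179.8, 0.0, 11.3]
ft_force: [-0.8, 0.1, 3.1]
gripper_width: 0.106
```

Request:
play_rows(series=[[0,0,-5,0,0,0,1],[0,0,-15,0,0,0,1],[0,0,-30,0,0,0,1],[0,0,-50,0,0,0,1],[0,0,-75,0,0,0,1],[0,0,-100,0,0,0,1],[0,0,-125,0,0,0,1],[0,0,-145,0,0,0,1],[0,0,-150,0,0,0,1],[0,0,-150,0,0,0,1]])

```text
time_s: 4.63
tool_pos: [486.9, 246.2, 282.5]
eef_rot: [-179.8, -0.1, 11.3]
ft_force: [0.0, -0.4, -1.6]
gripper_width: 0.106
```

Run:
```python
from h import *
from station import *
s=manip.get_state(); c=calibration("wrist");cv2.imwrite("pics/w4.png",grab_frame("wrist")); cv2.imwrite("pics/s4.png",grab_frame("scene"))
print(s["tool_pos"],s["eef_rot"],s["ft_force"],s["ft_torque"],s["gripper_width"])
a,b=cv2.imread("pics/v3.png"),cv2.imread("pics/w4.png")
sc=cv2.imread("pics/s4.png")[140:260,300:460]
o=np.zeros((600,640,3),np.uint8);o[:300,:]=b[:300];o[300:]=cv2.resize(sc,(400,300),interpolation=cv2.INTER_CUBIC).repeat(1,0)[:, :400] if 0 else np.hstack([cv2.resize(sc,(400,300),interpolation=cv2.INTER_CUBIC),np.zeros((300,240,3),np.uint8)])
cv2.imwrite("pics/v4.png",o)
```

```text
[486.93010461 246.19544641 282.54948955] [-1.79791434e+02 -1.12353182e-01  1.13282017e+01] [ 0.04072079 -0.35186729 -1.56382596] [ 0.03126954  0.11964061 -0.01433278] 0.10582325266753402
```

View pics/v4.png

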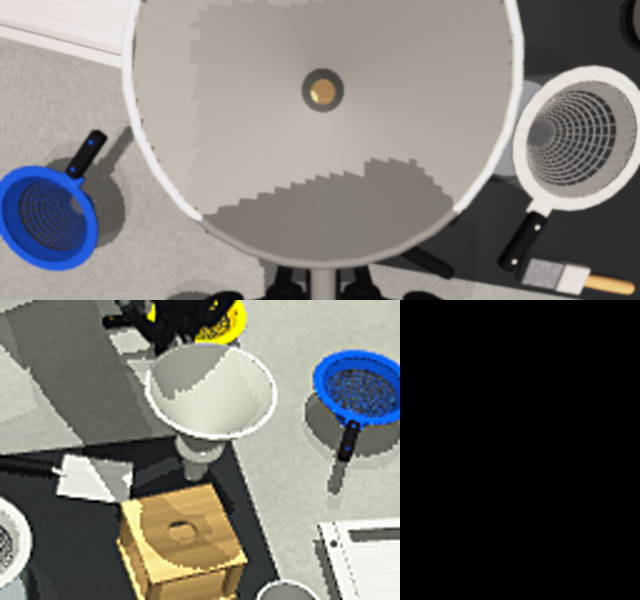

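The lift came off clean. The funnel hangs upright, with its rim spanning x=122 to 523, the rim bottom at y=268 and the throat at (323,90). The stand hasn't moved. Next I compute the axis in the tool frame and the carry.

Run:
```python
from h import *
from station import *
s=manip.get_state(); c=calibration("wrist"); 
zs=80+s["tool_pos"][2]-131.0
C,e=fitmasked([122.5,523,None,268],zs+85,60,c,[560,262]);print("rim",C,e)
T=ray([[322.5,90]],zs+5,c)[0];print("throat",T)
th=np.radians(s["eef_rot"][2]);d=np.array([np.cos(th),np.sin(th)]);n=np.array([np.sin(th),-np.cos(th)])
for P in(C,T[:2]): v=P-s["tool_pos"][:2]; print("tool xy",v@d,v@n)
c1=calibration("scene")
for yaw in(-50,):
    t=np.array([550-76*np.cos(np.radians(yaw)),-227.5-76*np.sin(np.radians(yaw)),282]); print(t,*toolto(t,yaw,s))
```

```text
rim [560.12021394 261.53708135] [ 3.7 -3.6 -1.2]
throat [560.60148701 261.9359756  234.14247268]
tool xy 75.44475964822469 -0.7917861238203973
tool xy 75.99500620496877 -1.0883820071639985
[ 501.14814166 -169.28062232  282.        ] [-67. 410.  -3.] [-0.1  0.2 61.3]
```

Request:
play_rows(series=[[-2,10,0,0,0,2,1],[-5,30,0,0,0,5,1],[-9,55,0,0,0,9,1],[-14,85,0,0,0,13,1],[-19,115,0,0,0,18,1],[-24,145,0,0,0,22,1],[-29,175,0,0,0,26,1],[-34,205,0,0,0,31,1],[-39,235,0,0,0,35,1],[-44,265,0,0,0,40,1],[-48,295,0,0,0,44,1],[-53,325,0,0,0,49,1],[-58,352,0,0,0,53,1],[-62,377,0,0,0,56,1],[-65,395,0,0,0,59,1],[-67,405,0,0,0,61,1],[-67,410,0,0,0,61.3,1],[-67,410,0,0,0,61.3,1],[-67,410,0,0,0,61.3,1]])

```text
time_s: 6.32
tool_pos: [500.9, -168.7, 278.6]
eef_rot: [180.0, 0.3, -49.9]
ft_force: [0.4, 0.5, -0.9]
gripper_width: 0.109
```

Run:
```python
from h import *
from station import *
s=manip.get_state(); c=calibration("scene");cs=calibration("side");a=grab_frame("scene");b=grab_frame("side")
cv2.imwrite("pics/a5.png",a);cv2.imwrite("pics/b5.png",b)
print(s["tool_pos"],s["eef_rot"],s["joint_pos"])
z=[155,231]
print(proj([[550,-227.5,155],[550,-227.5,231],[550,-227.5,186]],c),proj([[550,-227.5,155],[550,-227.5,231],[550,-227.5,186]],cs))
A=cv2.resize(a[170:290,130:250],(600,600),interpolation=cv2.INTER_CUBIC)
B=cv2.resize(b[90:190,300:380],(200,250),interpolation=cv2.INTER_CUBIC)
o=np.zeros((600,800,3),np.uint8);o[:,:600]=A;o[:250,600:]=B;cv2.imwrite("pics/v5.png",o)
```

```text
[ 500.90567981 -168.67929085  278.6144971 ] [179.96755469   0.26387037 -49.92446375] [-2.58113255e+01  1.75707840e+01  9.89870855e+01  8.72177720e-02
  6.36962575e+01  1.14074241e+02]
[[185.58331562 236.76303262]
 [177.00901714 218.71427036]
 [182.21918937 229.67671788]] [[334.13416721 123.54552469]
 [334.23772623 105.40545961]
 [334.17567365 116.27468054]]
```

View pics/v5.png

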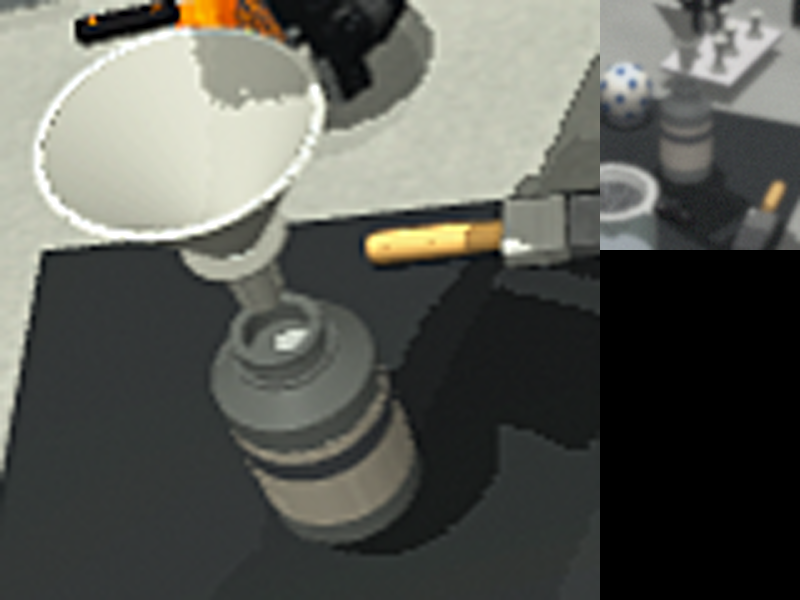

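In the close-up (5x) the lip spans x=229 to 328 and y=289 to 367, the rim x=36 to 326 and y=28 to 241, and the collar x=180 to 289. I'm fitting the funnel and bottle in the same camera so that calibration errors cancel.

Run:
```python
from h import *
from station import *
c=calibration("scene")
def b(l,r,t,bo): return [130+l/5-.4,130+r/5-.4,None if t is None else 170+t/5-.4,None if bo is None else 170+bo/5-.4]
zs=80+278.6-131.0
B=fitmasked(b(229,328,289,367),155,22,c,[550,-228]);print("lip",B)
Fr=fitmasked(b(36,326,28,241),zs+85,60,c,[550,-228]);print("rim",Fr)
Fc=fitmasked(b(180,289,None,283),zs+.5,24,c,[550,-228]);print("collar",Fc)
print("tip",ray([[130+257/5-.4,170+312/5-.4]],zs-45,c))
```

```text
lip (array([ 544.86838188, -228.45152067]), array([ 0.8, -0.8,  0.5, -0.5]))
rim (array([ 547.29052202, -228.23245676]), array([ 0.3, -0.3,  0.3, -0.2]))
collar (array([ 545.12746833, -229.72629706]), array([ 0.3, -0.3,  0. ]))
tip [[ 554.05405517 -230.98392115  182.6       ]]
```

The scene fits leave about ±3 mm of doubt, and the stem's final clearance is ±2 mm. I'm stepping aside so the wrist camera can see the lip beside the funnel.

Request:
play_rows(series=[[0,-10,0,0,0,0,1],[0,-30,0,0,0,0,1],[0,-60,0,0,0,0,1],[0,-90,0,0,0,0,1],[0,-120,0,0,0,0,1],[0,-150,0,0,0,0,1],[0,-175,0,0,0,0,1],[0,-190,0,0,0,0,1],[0,-190,0,0,0,0,1],[0,-190,0,0,0,0,1],[0,-190,0,0,0,0,1]])

```text
time_s: 7.33
tool_pos: [646.0, -45.4, 278.7]
eef_rot: [180.0, 0.2, -49.8]
ft_force: [-0.2, -0.2, -2.4]
gripper_width: 0.107
```

Run:
```python
from h import *
from station import *
import pickle
s=manip.get_state(); c=calibration("wrist");a=grab_frame("wrist")
cv2.imwrite("pics/w6.png",a); pickle.dump((c,s),open("w6.pkl","wb"))
print(s["tool_pos"],s["eef_rot"])
for p in((550,-227.5,155),(545,-228,155)): print(proj([p],c))
u,v=proj([(550,-227.5,155)],c)[0].astype(int); u0=min(max(u-80,0),480);v0=max(v-75,0)
print(u0,v0); o=cv2.resize(a[v0:v0+150,u0:u0+160],(640,600),interpolation=cv2.INTER_CUBIC);cv2.imwrite("pics/v6.png",o)
```

```text
[645.96662705 -45.35673295 278.74941765] [179.95782669   0.24937451 -49.83411965]
[[573.08365553  91.55194121]]
[[577.46640599  95.51824854]]
480 16
```

View pics/v6.png

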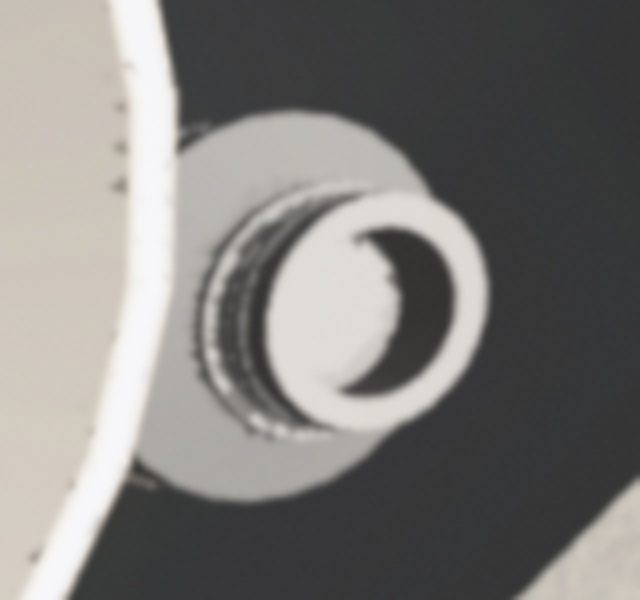

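The lip is clear in this crop (4x, origin 480,16), spanning x=266 to 489 and y=192 to 431.

Run:
```python
from h import *
import pickle
c,s=pickle.load(open("w6.pkl","rb"))
f=lambda o,v:o+v/4-.375
B,e=fitmasked([f(480,266),f(480,489),f(16,192),f(16,431)],155,22,c,[550,-228]);print(B,e)
th=np.radians(-50); d=np.array([np.cos(th),np.sin(th)]);n=np.array([np.sin(th),-np.cos(th)])
t=np.r_[B-75.8*d+0.9*n,278.7]; print(t,*toolto(t,-50,s))
```

```text
[ 547.86535748 -226.95102955] [ 0.7 -0.7  0.3 -0.4]
[ 498.45261666 -169.46336961  278.7       ] [ -0.3 192.8   0.2] [0.  0.2 0.2]
```

Request:
play_rows(series=[[0,10,0,0,0,0,1],[0,30,0,0,0,0,1],[0,60,0,0,0,0,1],[0,90,0,0,0,0,1],[0,120,0,0,0,0,1],[0,150,0,0,0,0,1],[0,175,0,0,0,0,1],[0,188,0,0,0,0,1],[0,193,0,0,0,0,1],[0,193,0,0,0,0,1],[0,193,0,0,0,0,1],[0,193,0,0,0,0,1]])

```text
time_s: 8.38
tool_pos: [498.9, -169.7, 279.0]
eef_rot: [180.0, 0.2, -49.8]
ft_force: [-0.1, 0.3, -1.3]
gripper_width: 0.109
```

Request:
play_rows(series=[[0,0,6,0,0,0,1],[0,0,12,0,0,0,1],[0,0,18,0,0,0,1],[0,0,24,0,0,0,1],[0,0,29,0,0,0,1],[0,0,34,0,0,0,1],[0,0,39,0,0,0,1],[0,0,43,0,0,0,1],[0,0,47,0,0,0,1],[0,0,47,0,0,0,1],[0,0,47,0,0,0,1]])

```text
time_s: 9.3
tool_pos: [498.8, -169.6, 231.9]
eef_rot: [180.0, 0.2, -49.8]
ft_force: [-0.2, 0.6, -1.2]
gripper_width: 0.111
```

Run:
```python
from station import *
import cv2,numpy as np
F=[];T=[]
for i in range(8):
    s=manip.get_state(); F.append(s["ft_force"]);T.append(s["ft_torque"])
    a=grab_frame("scene")
    if i==0: first=a
cv2.imwrite("pics/a7.png",a)
print(s["tool_pos"],np.mean(F,0).round(2),np.std(F,0).round(2),np.mean(T,0).round(3))
d=cv2.absdiff(a,cv2.imread("pics/a5.png")).max(2)
print("bottle body diff", d[250:280,175:215].mean(), d[250:280,175:215].max())
```

```text
[ 498.84837446 -169.57474277  232.18380601] [-0.14  0.18 -1.2 ] [0.36 0.62 0.37] [0.046 0.021 0.011]
bottle body diff 1.495 25
```

Request:
play_rows(series=[[0,0,3,0,0,0,1],[0,0,6,0,0,0,1],[0,0,9,0,0,0,1],[0,0,12,0,0,0,1],[0,0,15,0,0,0,1],[0,0,18,0,0,0,1],[0,0,20,0,0,0,1],[0,0,20,0,0,0,1]])

```text
time_s: 10.37
tool_pos: [498.6, -169.4, 211.6]
eef_rot: [180.0, 0.3, -49.8]
ft_force: [-0.6, 0.9, -0.9]
gripper_width: 0.107
```

```bash
cat > ft.py <<'E'
from station import *
import cv2,numpy as np,sys
F=[];T=[]
for i in range(6):
    s=manip.get_state(); F.append(s["ft_force"]);T.append(s["ft_torque"]); a=grab_frame("scene")
cv2.imwrite(sys.argv[1],a)
print(s["time_s"],s["tool_pos"].round(1),s["eef_rot"].round(2),np.mean(F,0).round(2),np.mean(T,0).round(3),s["gripper_width"].__round__(3))
E
python3 ft.py pics/a8.png
```

```text
10.6167 [ 498.9 -169.6  212.3] [180.     0.2  -49.84] [-0.2   0.25 -1.19] [0.054 0.046 0.008] 0.108
```

Request:
play_rows(series=[[0,0,1,0,0,0,1],[0,0,2,0,0,0,1],[0,0,3,0,0,0,1],[0,0,4,0,0,0,1],[0,0,5,0,0,0,1],[0,0,5,0,0,0,1]])

```text
time_s: 11.17
tool_pos: [498.8, -169.5, 207.1]
eef_rot: [180.0, 0.2, -49.8]
ft_force: [-0.4, -0.7, -0.3]
gripper_width: 0.107
```

```bash
python3 ft.py pics/a9.png
```

```text
11.4167 [ 498.9 -169.6  207.4] [180.     0.19 -49.83] [-0.24 -0.37 -0.62] [0.068 0.024 0.012] 0.105
```

Request:
play_rows(series=[[0,0,0.5,0,0,0,1],[0,0,1,0,0,0,1],[0,0,1.5,0,0,0,1],[0,0,1.5,0,0,0,1]])

```text
time_s: 11.8
tool_pos: [498.9, -169.5, 206.2]
eef_rot: [-180.0, 0.2, -49.8]
ft_force: [-1.1, 1.0, 2.4]
gripper_width: 0.108
```

```bash
python3 ft.py pics/a10.png
```

```text
12.05 [ 498.9 -169.5  206.1] [-179.99    0.18  -49.84] [-1.8   1.58  3.9 ] [ 0.116  0.204 -0.006] 0.104
```

Contact came at the expected height of 206, with about 5 N. Releasing now.

Request:
play_rows(series=[[0,0,0,0,0,0,0.75],[0,0,0,0,0,0,0.6],[0,0,0,0,0,0,0.3],[0,0,0,0,0,0,0],[0,0,0,0,0,0,-0.4],[0,0,0,0,0,0,-0.4],[0,0,0,0,0,0,-0.4],[0,0,-6,0,0,0,-0.4],[0,0,-20,0,0,0,-0.4],[0,0,-45,0,0,0,-0.4],[0,0,-80,0,0,0,-0.7],[0,0,-120,0,0,0,-1],[0,0,-120,0,0,0,-1],[0,0,-120,0,0,0,-1]])

```text
time_s: 13.27
tool_pos: [499.5, -170.0, 328.4]
eef_rot: [-179.9, -0.1, -49.8]
ft_force: [0.1, -0.2, -1.1]
gripper_width: 0.998
```

```bash
python3 ft.py pics/a11.png
python3 - <<'E'
from h import *
from station import *
import pickle
s=manip.get_state(); c=calibration("wrist");w=grab_frame("wrist");b=grab_frame("side")
cv2.imwrite("pics/w11.png",w); pickle.dump((c,s),open("w11.pkl","wb"));cv2.imwrite("pics/b11.png",b)
a=cv2.imread("pics/a11.png")
o=np.zeros((600,800,3),np.uint8)
o[:250,:400]=cv2.resize(w,(400,250)); o[:,400:]=cv2.resize(a[175:295,140:220],(400,600),interpolation=cv2.INTER_CUBIC)
o[250:550,:400]=cv2.resize(b[85:175,280:400],(400,300),interpolation=cv2.INTER_CUBIC)
cv2.imwrite("pics/v11.png",o)
E
```

```text
13.5167 [ 498.8 -169.7  325.1] [179.96   0.28 -49.84] [ 0.25  0.14 -0.37] [ 0.017  0.006 -0.005] 0.995
```

View pics/v11.png

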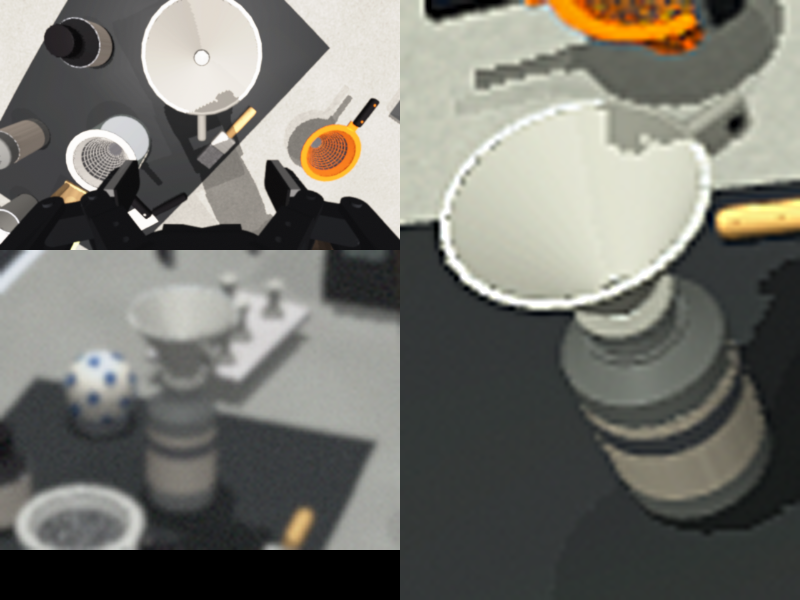

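The funnel is seated and upright in the bottle's neck, and the bottle hasn't moved. The rim in the full wrist image spans about x=226 to 419 with its bottom at y=184. Next I measure the rim and go for the strainer.

Run:
```python
from h import *
import pickle
from station import manip
c,s=pickle.load(open("w11.pkl","rb")); g=cv2.imread("pics/w11.png",0)
r=(g>150).astype(int)
row=[x for x in range(150,500) if r[85,x]]; print("row85",row[0],row[-1])
for y in (60,85,100): 
    xs=np.where(g[y,180:470]>150)[0]+180; print(y,xs[0],xs[-1])
xs=np.array([300,310,345,355])
for x in xs: ys=np.where(g[100:230,x]>120)[0]+100; print(x,ys[-1] if len(ys) else None)
for y in(80,):print(g[y,215:240],g[y,405:430])
print(g[165:200,350])
F,e=fitmasked([226,419.5,None,184],240,60,c,[548,-227]);print("rim",F,e,ang(F-s["tool_pos"][:2]))
print("throat",ray([[323,91.5]],160,c))
for t in((498,-120,300),(465,47,230)): print(t,*toolto(t,-11.5,manip.get_state()))
```

```text
row85 158 419
60 229 416
85 226 419
100 227 418
300 181
310 183
345 229
355 229
[ 90  91  91  91  91  91  91  91  91  96 122 184 236 251 253 254 252 244
 230 222 220 221 221 221 220] [229 230 230 230 229 228 229 242 251 253 254 253 249 219 145 103  92  90
  91  91  91  90  91  91  91]
[171 171 172 171 171 171 171 172 174 184 199 212 210 194 163 120  78  57
  52  51  50  51  50  50  49  49  48  46  44  42  40  42  40  40  41]
rim [ 547.36029065 -225.78390496] [ 2.5 -2.5 -0.4] (np.float64(74.10688109842795), np.float64(-49.16492564606452))
throat [[ 547.90512865 -226.68868154  160.        ]]
(498, -120, 300) [-38.6 -31.3  25.6] [ -0.1   0.2 -38.3]
(465, 47, 230) [-187.2 -113.8   96.2] [ -0.1   0.2 -38.3]
```

Run:
```python
from h import *
from station import *
c=calibration("scene")
b=[140+40/5-.4,140+311/5-.4,175+101/5-.4,175+309/5-.4]
for z in(236,240,244,248): print(z,fitmasked(b,z,60,c,[548,-227]))
```

```text
236 (array([ 541.60195607, -231.31764507]), array([ 0.5, -0.6,  0.5, -0.3]))
240 (array([ 544.77993451, -229.93495491]), array([ 0.4, -0.4,  0.3, -0.2]))
244 (array([ 547.95720502, -228.55221565]), array([ 0.3, -0.3,  0.2, -0.1]))
248 (array([ 551.13375695, -227.16942636]), array([ 0.1, -0.1,  0.1, -0. ]))
```

Request:
play_rows(series=[[-8,-6,5,0,0,-6,-1],[-20,-16,10,0,0,-12,-1],[-39,-31,15,0,0,-19,-1],[-60,-42,25,0,0,-25,-1],[-90,-60,40,0,0,-31,-1],[-125,-80,60,0,0,-36,-1],[-160,-100,80,0,0,-38,-1],[-187,-114,96,0,0,-38.3,-1],[-187,-114,96,0,0,-38.3,-1],[-187,-114,96,0,0,-38.3,-1],[-187,-114,96,0,0,-38.3,-1]])

```text
time_s: 14.58
tool_pos: [465.6, 46.9, 230.3]
eef_rot: [-179.9, 0.2, -11.5]
ft_force: [-0.7, -0.2, 0.9]
gripper_width: 0.996
```

Run:
```python
from h import *
from station import *
import pickle
s=manip.get_state(); c=calibration("wrist");w=grab_frame("wrist")
cv2.imwrite("pics/w12.png",w); pickle.dump((c,s),open("w12.pkl","wb")); print(s["tool_pos"],s["eef_rot"])
```

```text
[465.63040125  46.87081506 230.32594365] [-179.86863766    0.19698307  -11.4986553 ]
```

View pics/w12.png

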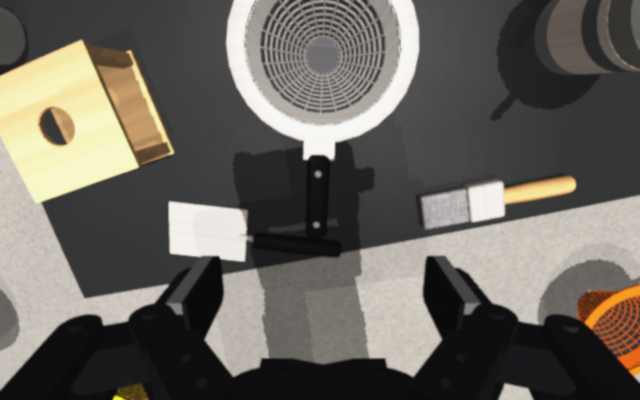

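The flange spans x=227 to 418 with its bottom at about y=146. The handle runs from (318,155) to (317,237).

Run:
```python
from h import *
from station import *
import pickle
c,s=pickle.load(open("w12.pkl","rb")); 
S,e=fitmasked([227,418.5,None,146],123,65,c,[567,26]);print(S,e)
p,q=ray([[317,237],[318,157]],134,c)[:,:2];print(p,q,ang(p-S),ang(p-q),ang(q-S))
m=(p+q)/2; th=ang(S-m)[1]; print(th); print(*toolto([*m,108],th,manip.get_state()),m)
```

```text
[566.20031127  27.70217951] [ 0.1 -0.1 -0. ]
[438.03362772  58.19149806] [497.13272482  45.11274874] (np.float64(131.7433008417938), np.float64(166.6187385574155)) (np.float64(60.528976220528456), np.float64(167.52144488278756)) (np.float64(71.22822065521012), np.float64(165.85163724481765))
-13.650456575285194
[  1.   -5.3 122.6] [-0.1  0.2  2.1] [467.58317627  51.6521234 ]
```

Request:
play_rows(series=[[-0.5,-5,35,0,0,2,-1],[-0.5,-5,70,0,0,2,-1],[-0.5,-5,100,0,0,2,-1],[-0.5,-5,116,0,0,2,-1],[-0.5,-5,122,0,0,2,-1],[-0.5,-5,122,0,0,2,-1],[-0.5,-5,122,0,0,2,-1],[-0.5,-5,122,0,0,2,0],[-0.5,-5,122,0,0,2,0.4],[-0.5,-5,122,0,0,2,0.7],[-0.5,-5,122,0,0,2,1],[-0.5,-5,122,0,0,2,1],[-0.5,-5,122,0,0,2,1],[-0.5,-5,122,0,0,2,1],[-0.5,-5,122,0,0,2,1],[-0.5,-5,122,0,0,2,1]])

```text
time_s: 15.97
tool_pos: [466.1, 51.7, 108.7]
eef_rot: [-179.9, 0.2, -13.6]
ft_force: [-1.6, 0.3, 4.3]
gripper_width: 0.172
```

Request:
play_rows(series=[[0,0,-3,0,0,0,1],[0,0,-9,0,0,0,1],[0,0,-18,0,0,0,1],[0,0,-30,0,0,0,1],[0,0,-45,0,0,0,1],[0,0,-65,0,0,0,1],[0,0,-90,0,0,0,1],[0,0,-115,0,0,0,1],[0,0,-140,0,0,0,1],[0,0,-165,0,0,0,1],[0,0,-190,0,0,0,1],[0,0,-205,0,0,0,1],[0,0,-212,0,0,0,1],[0,0,-212,0,0,0,1],[0,0,-212,0,0,0,1]])

```text
time_s: 17.22
tool_pos: [466.1, 51.1, 320.4]
eef_rot: [-179.9, 0.2, -13.6]
ft_force: [1.1, 0.7, -0.9]
gripper_width: 0.175
```

```bash
python3 ft.py pics/a14.png
python3 - <<'E'
from h import *
from station import *
import pickle
s=manip.get_state(); c=calibration("wrist");w=grab_frame("wrist");cv2.imwrite("pics/w14.png",w); pickle.dump((c,s),open("w14.pkl","wb"))
g=cv2.cvtColor(w,cv2.COLOR_BGR2GRAY)
zs=s["tool_pos"][2]+11.3; S=s["tool_pos"][:2]+104*np.array([np.cos(np.radians(-13.6)),np.sin(np.radians(-13.6))])
print("pred flange px",proj(circ(*S,zs+3,65),c).min(0),proj(circ(*S,zs+3,65),c).max(0))
for y in(10,30,50,70,90,110,130): 
    xs=np.where(g[y]>140)[0]; print(y,xs[:3],xs[-3:])
for x in(240,280,320,360,400):
    ys=np.where(g[:,x]>140)[0]; print(x,ys[-3:])
d=cv2.absdiff(cv2.imread("pics/a14.png"),cv2.imread("pics/a7.png")).max(2); print("beaker base diff",d[262:278,270:308].mean())
E
```

```text
17.4667 [466.3  51.1 319.9] [-179.89    0.25  -13.56] [ 0.15 -0.02 -1.42] [ 0.019  0.101 -0.002] 0.176
pred flange px [ 135.27045921 -219.63587557] [515.9395909  186.60619331]
10 [0 1 2] [637 638 639]
30 [32 33 34] [618 619 620]
50 [39 40 41] [501 502 503]
70 [35 36 37] [492 493 494]
90 [20 21 22] [637 638 639]
110 [0 1 2] [467 468 469]
130 [0 1 2] [449 450 451]
240 [297 298 299]
280 [176 177 178]
320 [333 334 335]
360 [250 251 252]
400 [296 297 298]
beaker base diff 1.2648026315789473
```

```bash
cat > edge.py <<'E'
from h import *
def edgefit(img,c,p0,z,r,skip=None,w=14,pol=None,ymax=400,tilt=False):
    g=cv2.GaussianBlur(cv2.cvtColor(img,cv2.COLOR_BGR2GRAY),(3,3),0).astype(np.float32)
    def model(p):
        q=circ(p[0],p[1],z,r)
        if tilt: q[:,2]+=np.tan(p[2])*(q[:,0]-p[0])+np.tan(p[3])*(q[:,1]-p[1])
        return proj(q,c)
    p=np.r_[p0,[0,0] if tilt else []]
    for it in range(4):
        q=model(p); o=proj(circ(p[0],p[1],z,r+2),c); n=o-proj(circ(p[0],p[1],z,r-2),c); n/=np.linalg.norm(n,axis=1)[:,None]
        t=np.arange(-w,w+.1,.5); S=q[:,None]+t[None,:,None]*n[:,None]
        V=cv2.remap(g,S[...,0].astype(np.float32),S[...,1].astype(np.float32),cv2.INTER_LINEAR)
        G=-np.gradient(V,axis=1); k=G[:,2:-2].argmax(1)+2; E=q+t[k][:,None]*n
        ok=(G[np.arange(len(k)),k]>12)&(S[...,1].min(1)>2)&(S[...,1].max(1)<ymax)&(S[...,0].min(1)>2)&(S[...,0].max(1)<637)
        if skip is not None: ok&=np.abs((np.degrees(A)-skip+180)%360-180)>14
        f=lambda p:(((model(p)-E)*n).sum(1))[ok]
        s=least_squares(f,p,loss="soft_l1",f_scale=1.0); p=s.x
        w=max(5,w-3)
    return p,ok.sum(),np.median(np.abs(s.fun))
E
python3 - <<'E'
from edge import *
import pickle
def run(nm,img,p0,dz,r,skip,zabs=None,yaw=None):
    c,s=pickle.load(open(nm,"rb")); im=cv2.imread(img)
    z=zabs if zabs else s["tool_pos"][2]+dz
    for zz in(z-3,z,z+3):
        p,n,m=edgefit(im,c,p0,zz,r,skip); v=p[:2]-s["tool_pos"][:2]; th=np.radians(s["eef_rot"][2])
        print(nm,zz,p.round(2),n,m.round(2),"tool",v@[np.cos(th),np.sin(th)],v@[np.sin(th),-np.cos(th)])
run("w14.pkl","pics/w14.png",[567.4,26.6],14.3,65,166.4)
run("w12.pkl","pics/w12.png",[566.2,27.7],0,65,166.4,123)
run("w11.pkl","pics/w11.png",[547.5,-226],0,60,130,240)
run("w6.pkl","pics/w6.png",[547.9,-227],0,22,None,155)
E
```

```text
w14.pkl 331.3356782550189 [567.62  27.03] 66 1.13 tool 104.02368593692414 -0.29495079405363306
w14.pkl 334.3356782550189 [568.74  27.13] 66 0.53 tool 105.08713081177142 -0.6583457691031107
w14.pkl 337.3356782550189 [569.98  26.95] 68 0.99 tool 106.33408182514384 -0.7688041129469921
w12.pkl 120 [568.13  27.61] 102 0.95 tool 104.28528003921164 -1.556987065491006
w12.pkl 123 [568.65  27.51] 101 0.48 tool 104.81572145067067 -1.5614519401971876
w12.pkl 126 [569.11  27.37] 99 0.48 tool 105.2893827821491 -1.5175119623861077
w11.pkl 237 [ 547.57 -224.2 ] 124 2.81 tool 73.0305982918088 -2.051646532721742
w11.pkl 240 [ 547.96 -225.72] 133 2.16 tool 74.43772234506 -1.3658041010455082
w11.pkl 243 [ 548.16 -226.09] 131 1.0 tool 74.8532327119273 -1.2754066555383528
w6.pkl 152 [ 546.46 -228.35] 155 0.99 tool 75.65913118722949 194.06711676976477
w6.pkl 155 [ 548.1  -226.89] 154 0.49 tool 75.6000068977683 191.87311209988624
w6.pkl 158 [ 549.68 -225.48] 155 0.05 tool 75.54303967862211 189.76539369714192
```

Run:
```python
from edge import *
import pickle
for nm,img,p0,z0,r,skip in(("w14","w14",[567.4,26.6],334.3,65,166.4),("w12","w12",[566.2,27.7],123,65,166.4),("w11","w11",[547.5,-226],240,60,130),("w6","w6",[548,-227],155,22,None),("w2","v2",[560,262],165,60,191)):
    c,s=pickle.load(open(nm+".pkl","rb")); im=cv2.imread(f"pics/{img}.png"); R_=[]
    for z in np.arange(z0-4,z0+9,1):
        p,n,m=edgefit(im,c,p0,z,r,skip); R_.append((m,n,z-z0,p))
    R_.sort(key=lambda a:a[0])
    for m,n,dz,p in R_[:3]:
        v=p[:2]-s["tool_pos"][:2]; th=np.radians(s["eef_rot"][2]); print(nm,round(m,2),n,dz,p.round(2),"tool",v@[np.cos(th),np.sin(th)],v@[np.sin(th),-np.cos(th)])
```

```text
w14 0.09 67 1.0 [569.14  27.05] tool 105.49347279120634 -0.6698398200389656
w14 0.49 68 2.0 [569.53  27.01] tool 105.88735747370092 -0.7288272134064867
w14 0.53 66 0.0 [568.74  27.12] tool 105.0919735923455 -0.6502058956506136
w12 0.01 100 1 [568.81  27.46] tool 104.97407240380184 -1.548365248172011
w12 0.04 100 2 [568.95  27.42] tool 105.12215504745707 -1.5350844829511525
w12 0.48 99 3 [569.11  27.37] tool 105.2893827821491 -1.5175119623861077
w11 0.04 129 5 [ 548.12 -226.15] tool 74.87474244372552 -1.2142908626061883
w11 0.47 129 6 [ 548.13 -226.13] tool 74.86633928870059 -1.2349780048048637
w11 0.5 129 7 [ 548.13 -226.19] tool 74.90392642070273 -1.1927243697330872
w6 0.01 156 4 [ 550.22 -225.01] tool 75.5366497856397 189.04445566473566
w6 0.02 155 5 [ 550.79 -224.53] tool 75.53290876553102 188.30316133579348
w6 0.05 155 3 [ 549.69 -225.47] tool 75.54338698318934 189.7474130244077
w2 0.05 127 5 [560.75 263.63] tool 79.80396353094197 6.241554837612521
w2 0.49 126 6 [560.82 263.65] tool 79.88276402494006 6.232977095116047
w2 0.5 127 4 [560.74 263.6 ] tool 79.79293947749308 6.270930323648091
```

Run:
```python
from h import *
from station import manip
s=manip.get_state(); print(*toolto([444.4,-245.1,320],10,s))
```

```text
[ 48.  293.1  -0.6] [ -0.2   0.2 -23.6]
```

Request:
play_rows(series=[[1,8,0,0,0,-1,1],[4,24,0,0,0,-2,1],[8,48,0,0,0,-4,1],[12,74,0,0,0,-6,1],[16,100,0,0,0,-8,1],[21,126,0,0,0,-10,1],[25,152,0,0,0,-12,1],[29,178,0,0,0,-14,1],[33,204,0,0,0,-16,1],[38,230,0,0,0,-18,1],[42,254,0,0,0,-20,1],[45,272,0,0,0,-22,1],[47,284,0,0,0,-23,1],[48,291,0,0,0,-23.6,1],[48,293,0,0,0,-23.6,1],[48,293,0,0,0,-23.6,1],[48,293,0,0,0,-23.6,1],[48,293,0,0,0,-23.6,1]])

```text
time_s: 19.07
tool_pos: [444.5, -244.2, 319.5]
eef_rot: [-179.8, 0.1, 10.1]
ft_force: [-0.4, -0.8, -1.6]
gripper_width: 0.173
```

```bash
python3 ft.py pics/a15.png
python3 - <<'E'
from edge import *
from station import *
s=manip.get_state(); c=calibration("wrist"); w=grab_frame("wrist"); cv2.imwrite("pics/w15.png",w)
th=np.radians(s["eef_rot"][2]); D=np.array([[np.cos(th),np.sin(th)],[np.sin(th),-np.cos(th)]])
S0=s["tool_pos"][:2]+np.array([105.4,-.67])@D
print("strainer pred",S0,"need 548.1 -226.15")
p,n,m=edgefit(w,c,S0,s["tool_pos"][2]+15.3,65,190); print("fit",p,n,m)
# funnel and strainer in the scene camera
cs=calibration("scene"); a=cv2.imread("pics/a15.png")
print("scene strainer",edgefit(a,cs,[545,-229],s["tool_pos"][2]+15.3,65,190,w=8))
print(*toolto([444.4,-245.1,320],10,s))
E
```

```text
19.3167 [ 444.5 -244.6  319.5] [-1.7981e+02  1.4000e-01  1.0060e+01] [-0.02 -0.13 -1.11] [ 0.015  0.1   -0.02 ] 0.175
strainer pred [ 548.13425366 -225.65011031] need 548.1 -226.15
fit [ 548.57180299 -225.85882634] 49 0.47081388288885184
scene strainer (array([ 544.89099263, -229.17185147]), np.int64(107), np.float64(0.05022428992041919))
[-0.1  0.4 -0.5] [-0.2  0.1  0.1]
```

Request:
play_rows(series=[[0,0.5,4,0,0,0,1],[0,0.5,11,0,0,0,1],[0,0.5,19,0,0,0,1],[0,0.5,27,0,0,0,1],[0,0.5,35,0,0,0,1],[0,0.5,43,0,0,0,1],[0,0.5,51,0,0,0,1],[0,0.5,58,0,0,0,1],[0,0.5,64,0,0,0,1],[0,0.5,69,0,0,0,1],[0,0.5,73,0,0,0,1],[0,0.5,75,0,0,0,1],[0,0.5,75,0,0,0,1]])

```text
time_s: 20.5
tool_pos: [444.3, -245.0, 244.1]
eef_rot: [-179.8, 0.2, 10.1]
ft_force: [0.2, 0.5, -0.8]
gripper_width: 0.175
```

```bash
python3 ft.py pics/a16.png
python3 - <<'E'
from edge import *
from station import *
cs=calibration("scene")
a=cv2.imread("pics/a16.png")
print("strainer",[edgefit(a,cs,[545,-229],z,65,190,w=6) for z in (259,262)])
a=cv2.imread("pics/a11.png")
print("funnel",[edgefit(a,cs,[545,-229],z,60,130,w=6) for z in (240,243)])
E
```

```text
20.75 [ 444.4 -245.1  244.7] [-1.7983e+02  1.2000e-01  1.0060e+01] [ 0.05  0.05 -0.95] [-0.024  0.106 -0.011] 0.172
strainer [(array([ 545.20977999, -229.48586172]), np.int64(120), np.float64(0.4569595357280849)), (array([ 547.15495447, -228.7169438 ]), np.int64(120), np.float64(0.38163891162305763))]
funnel [(array([ 544.97342686, -229.64346887]), np.int64(118), np.float64(0.49706589379510235)), (array([ 547.11260674, -228.6372064 ]), np.int64(117), np.float64(0.4976918252053181))]
```

Request:
play_rows(series=[[0,0,2,0,0,0,1],[0,0,4,0,0,0,1],[0,0,6,0,0,0,1],[0,0,8,0,0,0,1],[0,0,10,0,0,0,1],[0,0,11.5,0,0,0,1],[0,0,12,0,0,0,1],[0,0,12,0,0,0,1]])

```text
time_s: 21.47
tool_pos: [444.3, -245.1, 232.5]
eef_rot: [-179.8, 0.1, 10.1]
ft_force: [-0.4, 0.1, -1.3]
gripper_width: 0.18
```

```bash
python3 ft.py pics/a17.png
```

```text
21.7167 [ 444.4 -245.1  232.8] [-1.7983e+02  1.2000e-01  1.0050e+01] [-0.23  0.36 -1.15] [-0.034  0.117 -0.002] 0.174
```

Request:
play_rows(series=[[0,0,0.7,0,0,0,1],[0,0,1.4,0,0,0,1],[0,0,2.1,0,0,0,1],[0,0,2.8,0,0,0,1],[0,0,3.5,0,0,0,1],[0,0,3.5,0,0,0,1]])

```text
time_s: 22.27
tool_pos: [444.4, -245.1, 229.2]
eef_rot: [-179.8, 0.1, 10.1]
ft_force: [-0.2, 0.9, -1.1]
gripper_width: 0.175
```

```bash
python3 ft.py pics/a18.png
```

```text
22.5167 [ 444.4 -245.1  229.3] [-1.7984e+02  1.2000e-01  1.0050e+01] [-0.36  0.03 -0.99] [-0.033  0.085  0.007] 0.174
```

Request:
play_rows(series=[[0,0,0.5,0,0,0,1],[0,0,1,0,0,0,1],[0,0,1,0,0,0,1],[0,0,1,0,0,0,1]])

```text
time_s: 22.9
tool_pos: [444.4, -245.2, 228.6]
eef_rot: [-179.9, 0.1, 10.0]
ft_force: [-2.3, 0.2, 4.4]
gripper_width: 0.176
```

```bash
python3 ft.py pics/a19.png
```

```text
23.15 [ 444.4 -245.2  228.5] [-1.7986e+02  1.0000e-01  1.0050e+01] [-2.95 -0.35  5.26] [-0.02   0.307 -0.005] 0.176
```

Contact came at 228.6, as predicted. I'm easing the preload and releasing slowly.

Request:
play_rows(series=[[0,0,-0.3,0,0,0,1],[0,0,-0.3,0,0,0,0.62],[0,0,-0.3,0,0,0,0.5],[0,0,-0.3,0,0,0,0.3],[0,0,-0.3,0,0,0,0],[0,0,-0.3,0,0,0,-0.4],[0,0,-0.3,0,0,0,-0.4],[0,0,-0.3,0,0,0,-0.4],[0,0,-6,0,0,0,-0.4],[0,0,-20,0,0,0,-0.4],[0,0,-45,0,0,0,-0.4],[0,0,-80,0,0,0,-0.7],[0,0,-110,0,0,0,-1],[0,0,-110,0,0,0,-1],[0,0,-110,0,0,0,-1]])

```text
time_s: 24.45
tool_pos: [444.8, -245.5, 340.1]
eef_rot: [-180.0, -0.0, 10.0]
ft_force: [0.9, 0.6, -0.6]
gripper_width: 1.005
```

```bash
python3 ft.py pics/a20.png
python3 - <<'E'
from edge import *
from station import *
s=manip.get_state(); c=calibration("wrist"); w=grab_frame("wrist"); b=grab_frame("side"); cv2.imwrite("pics/w20.png",w)
for z in(243,245,247,249): 
    p,n,m=edgefit(w,c,[548,-226],z,65,190,tilt=True); print("wrist",z,p[:2].round(2),np.degrees(p[2:]).round(2),n,m.round(2))
cs=calibration("scene"); a=cv2.imread("pics/a20.png")
for z in(243,246): p,n,m=edgefit(a,cs,[545,-229],z,65,190,w=6,tilt=True); print("scene",z,p[:2].round(2),np.degrees(p[2:]).round(2),n,m.round(2))
o=np.zeros((600,800,3),np.uint8)
o[:250,:400]=cv2.resize(w,(400,250)); o[:,400:]=cv2.resize(a[175:295,140:220],(400,600),interpolation=cv2.INTER_CUBIC)
o[250:600,:400]=cv2.resize(a[110:390,90:450],(400,350),interpolation=cv2.INTER_AREA); cv2.imwrite("pics/v20.png",o)
E
```

```text
24.7 [ 444.4 -245.3  337.5] [-179.77    0.18   10.05] [ 0.15 -0.03 -0.45] [-0.017 -0.001  0.017] 1.001
wrist 243 [ 548.62 -226.41] [-1.1   0.91] 90 0.49
wrist 245 [ 548.99 -226.03] [-1.13 -0.26] 90 0.07
wrist 247 [ 548.84 -226.05] [1.39 0.24] 91 0.58
wrist 249 [ 547.9  -225.81] [ 8.87 -0.3 ] 90 0.58
scene 243 [ 544.05 -230.02] [-0.18  0.26] 117 0.07
scene 246 [ 547.04 -228.8 ] [1.11 0.27] 118 0.08
```

View pics/v20.png

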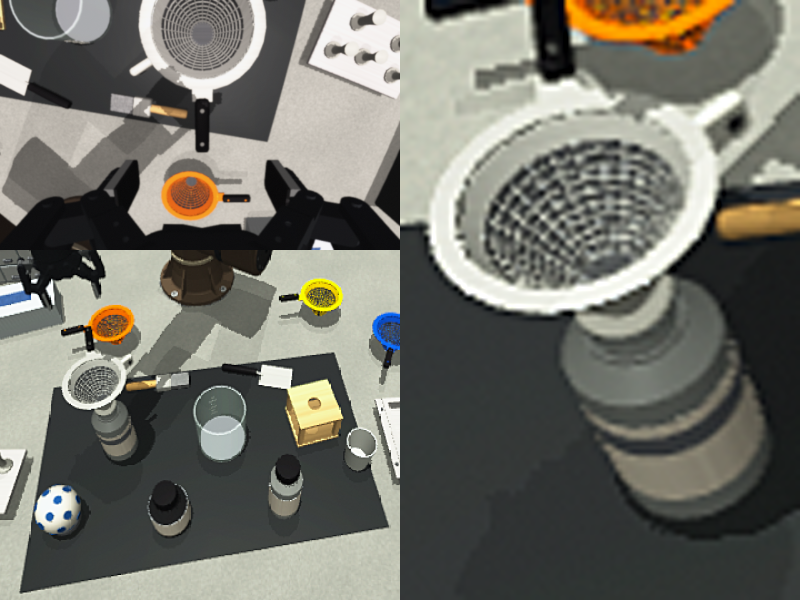

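The strainer sits level in the funnel with its flange concentric on the rim. The bottle is upright, the bench is unchanged, and the gripper is clear and open. Handing in.

Run:
```python
import cv2,numpy as np
from station import manip
a=cv2.cvtColor(cv2.imread("pics/scene0.png"),cv2.COLOR_BGR2GRAY).astype(np.float32);b=cv2.cvtColor(cv2.imread("pics/a20.png"),cv2.COLOR_BGR2GRAY).astype(np.float32)
for n,(u0,u1,v0,v1) in dict(bottle=(172,218,248,282),beaker=(262,318,258,282),stand=(345,402,246,270)).items():
    print(n,cv2.phaseCorrelate(cv2.Laplacian(a[v0:v1,u0:u1],5),cv2.Laplacian(b[v0:v1,u0:u1],5)))
print(manip.job_done())
```

```text
bottle ((-0.04704788879395849, -0.05712116991204752), 0.7178057716400535)
beaker ((0.07698582286700884, -0.14922789432821126), 0.9525477323267195)
stand ((0.04555202417193627, -0.21456617486980356), 0.7941355428761906)
the job is handed in; nothing more can be done
None
```

I set the funnel into the open bottle's neck, then nested the steel strainer in the funnel, and handed the job in after about 25 s of the 56 s allowed. Each part was lowered slowly until it touched at the height I had predicted. Contact forces were about 5–6 N, and the gripper is now open and about 100 mm clear.

**Last checks that agreed:**
- **Strainer:** the scene-camera fit put the flange within about 0.3° of level when I assumed its nominal height of 243 mm. Just before the final lowering, the strainer and funnel centres agreed to about 0.3 mm.
- **Bench:** the bottle, beaker and stand shifted by 0.2 pixels or less (about 0.5 mm) from the first picture. The other items looked undisturbed by eye in the last picture.

**Checks that disagreed:**
- **Height:** the wrist camera put most surfaces 1–5 mm higher than nominal. This could be the thickness of the mat or a calibration error; the contact heights matched regardless.
- **Tilt:** the final tilt fits depend on the height I assume. Assuming 245–246 mm, they gave about 1° instead, so flushness rests mainly on the contact heights and the last picture.
- **Position:** the scene camera's absolute positions were about 3 mm off the wrist camera's, so I relied on relative positions.

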